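# Open the eyepiece case by its concealed catch

### The arm

A 6-joint arm with a two-finger parallel gripper is mounted at the origin on the work surface. World frame = base frame: x ahead of the robot, y to its left, z up, the work surface at z = 0. Lengths are in m, angles in degrees, forces in N, time in s.
With the tool pointing down it reaches from about 0.35 to 0.975 m from the base axis. Payload 17.4 kg.
Tool frame: the origin (TCP) lies at the centre of the arm's flange, where the gripper is bolted on; the fingertips stand r.tcp_to_tips ahead of it and the grasp point (between the pads) lies 155 mm ahead of it (r.tcp_to_tips is the distance from the TCP to the fingertips, in m); z points along the fingers, y is the direction in which the jaws open and shut (so a half turn about z gives the same grasp; the last joint's range is limited). The gripper opens to 85 mm and grips with 20 to 120 N. Pads are 22 mm wide; open, the fingers measure 114 mm over their backs; the gripper's body (76 mm by 85 mm) begins 54 mm behind the grasp point. The pads swing forward as they close: fully open they stand 13 mm farther back than shut.
Start: joints at [-77.968, 6.646, 82.598, -0, 90.757, -2.166], TCP at [0.166, -0.654, 0.405] pointing down, gripper open.
Joint ranges: [-162.19, 162.19], [-47.58, 125.68], [4.15, 143.07], [-65.23, 245.23], [0.69, 171.88], [-170.13, 170.13]. Speed limits (degrees/s): [108.29, 108.29, 127.2, 180, 180, 180].

### API

Orientations are given as a 3x3 rotation matrix whose columns are the frame's x, y, z axes.
In Python, from cell import r gives the robot as it stands.
- The arm moves only by the tool apply_moves, never from a script. Its argument "series" is a list of rows, each a list of 7 numbers: the shift along the tool's x, y, z in cm, then the turn, a rotation vector about the tool's x, y, z in rad, then the finger opening in cm, from 0 to 8.54. A call has 1 to 12 rows; each row is the pose to reach, as a shift and turn from the pose commanded when the call began, along the tool's axes at that moment; what a row does not reach only later rows make up. A row lasts 1/12 s, in which the tool goes at most 41.7 mm and 7.16 degrees, less where a joint would pass 70% of its speed; a pose out of reach is approached as far as the arm can. A call with a gripper value outside its range is refused whole. The fingers move at their own pace and stop on an object; "force" is the grip in N (left out, the last holds). Time passes only in rows, so rows that repeat a pose let the fingers close. It gives the time, the measured TCP pose, the force and the opening at its end, in the units of the state.
- r.get_obs(): the state, without advancing time (a new reading comes with each control period).
- r.capture(name): name is "side" or "top" or "wrist"; returns the picture (480x640x3 uint8, red, green, blue); there is no depth.
- r.calibration(name): a dict with "camera_matrix" (3x3 intrinsics, pixels), "pose" (4x4, takes a point from camera to world coordinates). Camera axes: x right, y down, z forward; pixel columns grow to the right and rows downward; lengths in m; the calibration is good to about 2 mm. The wrist camera is an equidistant fisheye: a pixel r from the principal point sees the ray r / f radians off the axis. A picture is of the moment at which its call begins: read the wrist's pose just before it. calibration takes no time and is no camera call; for the wrist camera it gives the pose at the moment of the call.
- r.finish_job(): hands the job in, once; it reports no verdict.
The state is a dict: "time": time; "joints": joint angles; "qvel": joint speeds; "effort": joint torques, N m; "tcp_pos": TCP position; "eef_rot": TCP orientation; "wrist_force": force on the tool from outside, world axes, zero at the start; "wrist_torque": the same for the moment, N m; "finger_gap": finger opening in m.
Only numpy, scipy, OpenCV 4.12 (cv2) and the standard library are available. Lean on these libraries where they do the work, as an engineer would, in place of code of your own. Each camera call takes 0.05 s, during which the arm holds its last target.

### The job

Open the walnut eyepiece case: feel along the inset strip on its near side for the concealed press plate, push it in until the sliding door springs ajar, then with a fingertip push the door along its track until it is fully open. This is touch work only: pick nothing up, leave the optics on the bench where they stand, and finish clear of everything with the plate sprung back.

Things in the scene. Friction and masses are not known exactly. Their poses are not given: they have to be found in the camera images.
- strip (a point): Centre of the flat walnut strip (inset panel, visible part 62 mm in x, 186 mm in y) along the robot side of the case's top, at its surface, 98 mm above the bench. Axes are the case's: x away from the robot, across the strip; y along the strip and the door's travel; z up. It lies 2 mm below its frame; the front door track, on the +x side, begins 40 mm from here and rises 9 mm above the strip.
- case: Walnut case fixed on the bench, 240 mm (x) by 440 mm (y), 107 mm high at the tops of its two door tracks. Origin at the centre of its underside, same axes as point strip, which lies 80 mm to its -x side. The strip runs along its robot (-x) side; behind it a sliding door covers the right (-y) bay and opens over a fixed cover on the left (+y).
- catch (a joint): Walnut press plate in the strip: 44 mm (x) by 50 mm (y), 1.5 mm seam all round, its face 1.5 mm below the strip's. Centred on the strip in x, but anywhere within 60 mm either way of point strip along y, new each time; the rest is rigid. Value in m: depth pushed in; 0 at rest, 0.006 at its stop. A spring (2 N at rest, 5 N fully in) returns it. From about 0.0035 on it frees the door.
- door (a joint): Sliding door in two grooved tracks behind the strip: oak board 146 mm (x) by 200 mm (y), its top about 1.5 mm above the strip's surface. Value in m: 0 shut and latched, growing as it slides to the case's +y; 0.170 fully open, at its stop. When the press plate is pushed in, a spring throws it about 16 mm open; it stays where it is left and slides against about 1 N.
- cup (a point): Centre of the finger cup in the door's upper face, at the height of the door's top; it travels with the door. The cup is a rectangular pocket with a brass floor, 46 mm (x) by 60 mm (y) and 9 mm deep, with upright walls. Pushing its +y wall towards +y opens the door. Axes as point strip.
- eyepiece: Chrome-barrel eyepiece standing on its barrel: chrome barrel 32 mm diameter, black body 42 mm diameter, 66 mm tall. Origin at the centre of its underside, z up. A bystander.
- barlow: Squat Barlow lens, chrome foot 32 mm and black body 41 mm diameter, 48 mm tall, standing. Origin at the centre of its underside. A bystander.
- dust_cap: Brass dust cap, 41 mm diameter, 17 mm tall, lying flat. Origin at the centre of its underside. A bystander.
- filter_cell: Blue plastic filter cell, 32 mm diameter, 9 mm tall, lying flat. Origin at the centre of its underside. A bystander.
- wide_eyepiece: Large wide-angle eyepiece standing on its barrel, 62 mm diameter, 98 mm tall. Origin at the centre of its underside. A bystander.
- blower: Black rubber dust blower standing on its base, 58 mm diameter, 99 mm tall with its red nozzle up. Origin at the centre of its underside. A bystander.
- diagonal: Black star diagonal standing on the bench, 38 x 32 mm body, chrome nosepiece sticking out 26 mm to its own -x, eyepiece socket up, 60 mm tall. Origin at the centre of its body's underside. A bystander.

How it is judged:
By the outcome, as a careful person would: the job done as asked, in the order asked, and still so for the second after the job is handed in, with the robot touching nothing.
It also fails if it takes over 54 s, if anything falls off the work surface, if the arm or the gripper's body presses on something with over 40 N, if the wrist force passes 120 N, or if a joint passes its speed limit or range.

## Working session

There is one attempt and no reset: what is moved stays moved. The work goes in short steps, Python scripts to look and compute and a tool call to move; the robot and the scene stay as the last step left them, time stands still between calls to the robot, and variables do not carry over. Pictures are saved under pics/ and viewed, and the job is handed in when it is done.

Besides the shell and the picture viewer there is one more tool, called after ">>>" as a command line: name --pt "numbers of a row" for each row, then --argument value for the rest. apply_moves: Moves the arm, as the interface text tells. Its arguments: {"type":"object","properties":{"series":{"type":"array"},"force":{"type":"number"}},"required":["series"]}

```bash
ls; mkdir -p pics; python3 - <<'E'
from cell import r
import cv2
o=r.get_obs(); print(o, r.tcp_to_tips)
for n in ["side","top","wrist"]:
    c=r.calibration(n); print(n,c)
    cv2.imwrite(f"pics/{n}0.png",cv2.cvtColor(r.capture(n),cv2.COLOR_RGB2BGR))
E
```

```text
pics
{'time': 0.0, 'joints': array([-7.79663819e+01,  6.67425648e+00,  8.26364998e+01,  3.13072778e-03,
        9.07566488e+01, -2.16809794e+00]), 'qvel': array([ 0.00940025,  0.02847152, -0.01338004,  0.08667512,  0.02368821,
        0.01560022]), 'effort': array([-3.91474905e-04, -7.31990218e+01, -6.32487345e+01, -1.42396557e-04,
        6.19081431e-03,  3.13644296e-05]), 'tcp_pos': array([ 0.16557478, -0.65438576,  0.40395233]), 'eef_rot': array([[ 9.69437843e-01,  2.45336977e-01, -1.91834782e-04],
       [ 2.45337032e-01, -9.69437151e-01,  1.16197984e-03],
       [ 9.91048565e-05, -1.17353140e-03, -9.99999307e-01]]), 'wrist_force': array([ 0.38409761,  0.46091948, -0.15045542]), 'wrist_torque': array([ 0.01032949, -0.02710318,  0.02762791]), 'finger_gap': 0.08531947836769432} 0.1734
side {'camera_matrix': array([[450.58979413,   0.        , 321.81320188],
       [  0.        , 450.58979413, 236.24267904],
       [  0.        ,   0.        ,   1.        ]]), 'pose': array([[ 0.71807607, -0.50556237,  0.47830267,  0.18189344],
       [-0.69592253, -0.52915112,  0.48548009, -0.36943
[... 389 characters left out ...]
1347e-01],
       [-9.99993461e-01,  1.59606042e-03,  3.24494983e-03,
         2.88261744e-02],
       [-3.45778636e-03, -1.59317185e-01, -9.87221393e-01,
         1.35360221e+00],
       [ 0.00000000e+00,  0.00000000e+00,  0.00000000e+00,
         1.00000000e+00]])}
wrist {'camera_matrix': array([[371.64829954,   0.        , 321.12379894],
       [  0.        , 371.64829954, 241.50283003],
       [  0.        ,   0.        ,   1.        ]]), 'pose': array([[ 0.24558766, -0.93021063, -0.27275428,  0.23564279],
       [-0.96937291, -0.23615725, -0.06742348, -0.63799699],
       [-0.00169486,  0.28095898, -0.95971828,  0.37338203],
       [ 0.        ,  0.        ,  0.        ,  1.        ]])}
```

View pics/top0.png

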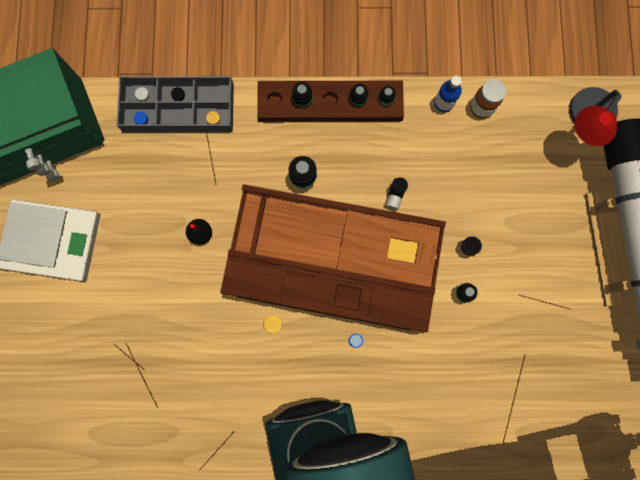

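View pics/side0.png

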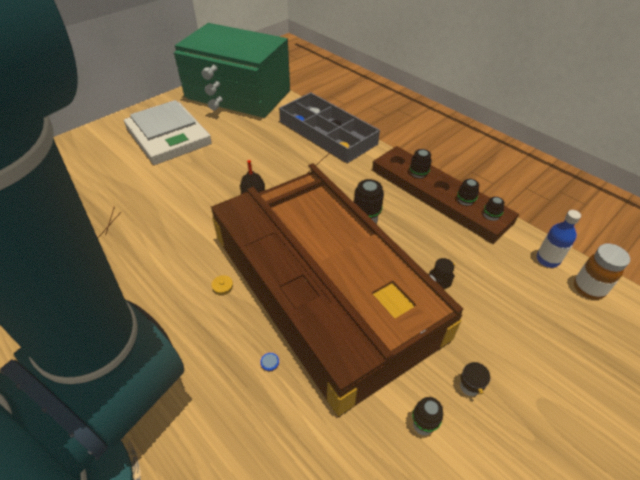

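View pics/wrist0.png

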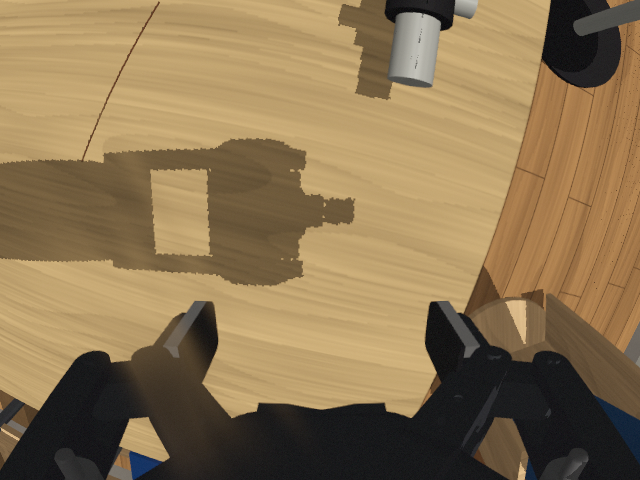

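The top view shows the case at about (222-445, 185-330), with a seam square near (348,297). The brass cup is at (403,250). I'll zoom in on the strip, because there may be a second marking near (300,290).

```bash
python3 - <<'E'
import cv2
a=cv2.imread("pics/top0.png")[180:340,210:455]; a=cv2.convertScaleAbs(cv2.resize(a,None,fx=3.2,fy=3.2,interpolation=cv2.INTER_CUBIC),alpha=1.8)
cv2.imwrite("pics/topz.png",a)
a=cv2.imread("pics/side0.png")[160:410,200:470]; a=cv2.convertScaleAbs(cv2.resize(a,None,fx=2.4,fy=2.4,interpolation=cv2.INTER_CUBIC),alpha=1.8)
cv2.imwrite("pics/sidez.png",a)
E
```

```text
(no output)
```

View pics/topz.png

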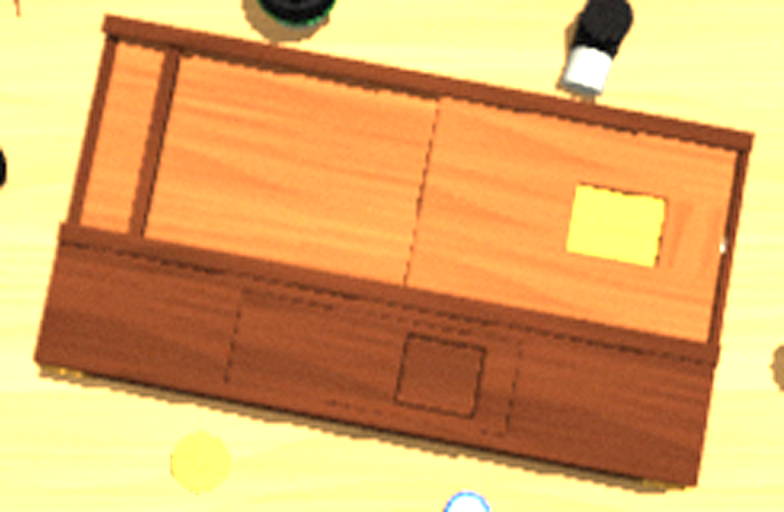

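View pics/sidez.png

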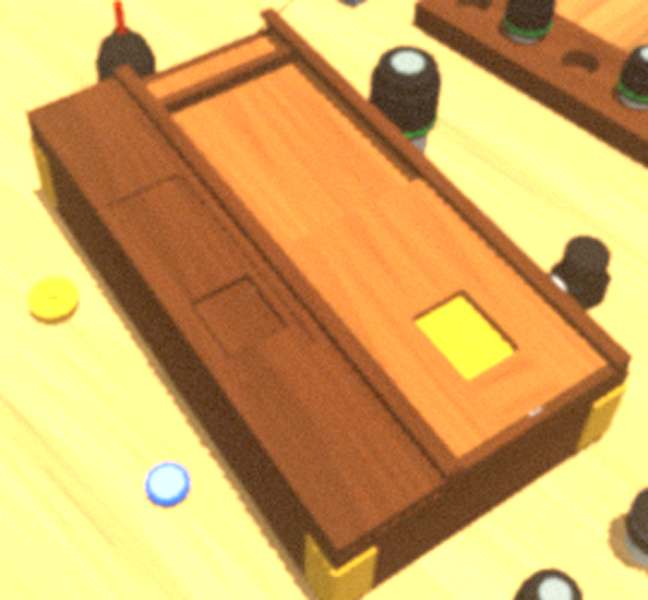

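The zoomed top view shows the plate seam with corners at about (406,334), (486,346), (475,416) and (397,402). The strip's end seams are at x≈233 and x≈515. The brass cup floor spans about (566-666, 184-268). Next I'll convert these to world coordinates.

```bash
cat > h.py <<'E'
import numpy as np
from cell import r
def ray(n,uv,z):
    c=r.calibration(n);K=c["camera_matrix"];T=c["pose"]
    d=T[:3,:3]@np.linalg.inv(K)@np.array([uv[0],uv[1],1.]);o=T[:3,3]
    return o+d*(z-o[2])/d[2]
def proj(n,p):
    c=r.calibration(n);K=c["camera_matrix"];T=c["pose"]
    q=K@(T[:3,:3].T@(np.array(p)-T[:3,3]));return q[:2]/q[2]
E
python3 - <<'E'
from h import *
tz=lambda u,v:(u/3.2+210-.34,v/3.2+180-.34)
sz=lambda u,v:(u/2.4+200-.3,v/2.4+160-.3)
T=lambda u,v,z:ray("top",tz(u,v),z)
S=lambda u,v,z:ray("side",sz(u,v),z)
ft,nr=T(108,16,.107),None
A=T(38,362,.1);B=T(696,483,.1);C=T(108,16,.107);D=T(752,138,.107)
print("corners",A[:2],B[:2],C[:2],D[:2],"len",np.linalg.norm(A-B),np.linalg.norm(C-D),np.linalg.norm((A-C)[:2]),np.linalg.norm((B-D)[:2]))
cen=(A+B+C+D)/4; y=(A-B)+(C-D);y[2]=0;y/=np.linalg.norm(y);x=np.array([y[1],-y[0],0])
yaw=np.degrees(np.arctan2(x[1],x[0]));print("center",cen,"yaw",yaw, "x",x,"y",y)
x2=(C-A+D-B);print("yaw from x",np.degrees(np.arctan2(x2[1],x2[0])))
strip=cen-.08*x
pl=np.mean([T(*p,.0965) for p in [(406,334),(486,346),(475,416),(397,402)]],0)
for nm,p in [("plate",pl),("plate side",np.mean([S(*p,.0965) for p in [(246,278),(290,325),(240,353),(192,304)]],0)),
 ("stripL",T(233,337,.098)),("stripR",T(514,384,.098)),
 ("cup",np.mean([T(*p,.0905) for p in [(577,184),(666,198),(656,268),(566,252)]],0)),
 ("cupS",np.mean([S(*p,.0905) for p in [(460,294),(516,345),(468,381),(415,320)]],0)),
 ("A side",S(30,116,.1)),("B side",S(338,556,.1)),("D side",S(628,357,.107)),("C side",S(268,12,.107))]:
    d=p-strip;print(nm,p[:2],"rel strip",d@x,d@y)
E
```

```text
corners [0.47419496 0.22821216] [ 0.39558371 -0.19924346] [0.70474233 0.18572557] [ 0.62099392 -0.24197143] len 0.43462401643725856 0.4358193657520097 0.2344295203040028 0.22942415832355315
center [ 0.54887873 -0.00681929  0.1035    ] yaw -10.750249823799118 x [ 0.98244958 -0.18652832  0.        ] y [0.18652832 0.98244958 0.        ]
yaw from x -10.58596685550157
plate [ 0.46599378 -0.03528225] rel strip 0.0038788583732284167 -0.043423814048785196
plate side [ 0.46662454 -0.03173124] rel strip 0.003836183918271945 -0.03981747022645718
stripL [0.49052854 0.10095058] rel strip 0.0025717495516205356 0.0949944930278328
stripR [ 0.45959129 -0.08281216] rel strip 0.006454412781441755 -0.09131380653608583
cup [ 0.56506826 -0.15316108] rel strip 0.12320227998563066 -0.14075362565413724
cupS [ 0.56824694 -0.14614369] rel strip 0.1250162383251785 -0.13326647783495502
A side [0.47386049 0.22961513] rel strip -0.037803352839395926 0.21829187014052667
B side [ 0.38998611 -0.19852452] rel strip -0.040345535558669626 -0.21797870522299476
D side [ 0.62136515 -0.23813453] rel strip 0.19436109235875673 -0.2137347915794615
C side [0.69860129 0.18894064] rel strip 0.19058009643898619 0.22025175399243566
```

>>> apply_moves --pt "44.3 -52.8 7 0 0 0.435 0" --pt "44.3 -52.8 7 0 0 0.435 0" --pt "44.3 -52.8 7 0 0 0.435 0" --pt "44.3 -52.8 7 0 0 0.435 0" --pt "44.3 -52.8 7 0 0 0.435 0" --pt "44.3 -52.8 7 0 0 0.435 0" --pt "44.3 -52.8 7 0 0 0.435 0" --pt "44.3 -52.8 7 0 0 0.435 0" --pt "44.3 -52.8 7 0 0 0.435 0" --pt "44.3 -52.8 7 0 0 0.435 0" --pt "44.3 -52.8 7 0 0 0.435 0" --pt "44.3 -52.8 7 0 0 0.435 0" --force 40

```text
time: 1.15
tcp_pos: [0.3822, -0.2046, 0.3541]
eef_rot: [[0.982, -0.187, 0.001], [-0.187, -0.982, -0.0], [0.001, 0.0, -1.0]]
wrist_force: [0.1, -0.0, -0.0]
finger_gap: 0.0003
```

```bash
cat >> h.py <<'E'
def st():
    o=r.get_obs();np.set_printoptions(precision=4,suppress=True)
    print(o["time"],o["tcp_pos"],"F",o["wrist_force"],o["finger_gap"],r.tcp_to_tips,"yaw",np.degrees(np.arctan2(o["eef_rot"][1,0],o["eef_rot"][0,0])))
    return o
def to(x,y,z,yaw=None):
    o=r.get_obs();print("tool shift cm",o["eef_rot"].T@(np.array([x,y,z])-o["tcp_pos"])*100)
E
python3 -c "
from h import *
o=st();print(o['eef_rot']);to(.466,-.0335,.34)"
```

```text
1.15 [ 0.3822 -0.2046  0.3541] F [ 0.0827 -0.0086 -0.038 ] 0.0002667348429267886 0.1734 yaw -10.74992481801051
[[ 0.9825 -0.1865  0.0005]
 [-0.1865 -0.9825 -0.0003]
 [ 0.0005  0.0002 -1.    ]]
tool shift cm [  5.0445 -18.3699   1.4069]
```

>>> apply_moves --pt "5 -18.4 1.5 0 0 0 0" --pt "5 -18.4 1.5 0 0 0 0" --pt "5 -18.4 1.5 0 0 0 0" --pt "5 -18.4 1.5 0 0 0 0" --pt "5 -18.4 1.5 0 0 0 0" --pt "5 -18.4 1.5 0 0 0 0" --pt "5 -18.4 1.5 0 0 0 0" --pt "5 -18.4 1.5 0 0 0 0"

```text
time: 1.82
tcp_pos: [0.4652, -0.0354, 0.3391]
eef_rot: [[0.983, -0.186, -0.0], [-0.186, -0.983, -0.0], [-0.0, 0.0, -1.0]]
wrist_force: [-0.2, -0.1, -0.1]
finger_gap: 0.0
```

```bash
python3 -c "
from h import *;import cv2
st();c=r.calibration('wrist');np.save('wc.npy',c['pose'])
cv2.imwrite('pics/w1.png',cv2.convertScaleAbs(r.capture('wrist')[:,:,::-1].copy(),alpha=1.5))
cv2.imwrite('pics/s1.png',cv2.convertScaleAbs(r.capture('side')[:,:,::-1].copy(),alpha=1.5))"
```

```text
1.8167 [ 0.4652 -0.0354  0.3391] F [-0.1572 -0.0891 -0.0596] 4.955297599369788e-05 0.1734 yaw -10.706964346538138
```

View pics/w1.png

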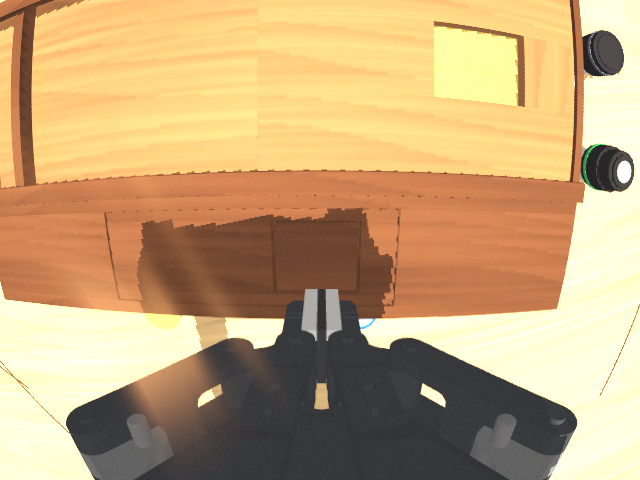

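View pics/s1.png

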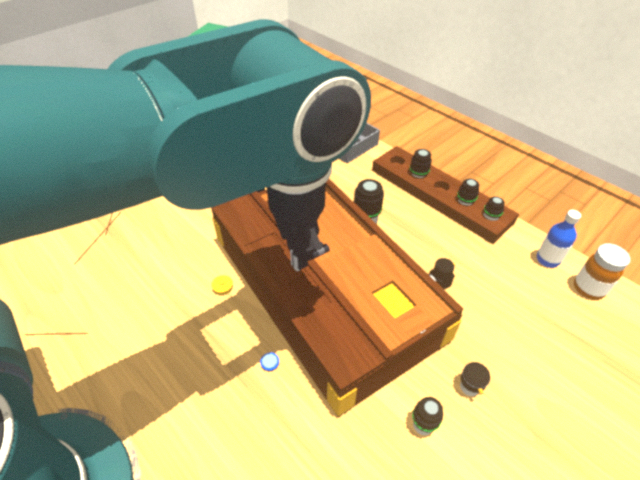

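In the wrist picture the plate seam spans about (273-360, 220-291) and the strip's ends are at x≈112 and x≈396. The cup's brass spans about (434-522, 23-105). I'll use the fisheye model to cross-check these.

```bash
cat >> h.py <<'E'
def fray(uv,z,T):
    K=r.calibration('wrist')["camera_matrix"]
    a=(uv[0]-K[0,2])/K[0,0];b=(uv[1]-K[1,2])/K[1,1];t=np.hypot(a,b)
    d=T[:3,:3]@np.array([a*np.sin(t)/t,b*np.sin(t)/t,np.cos(t)]);o=T[:3,3]
    return o+d*(z-o[2])/d[2]
E
python3 - <<'E'
from h import *
T=np.load('wc.npy')
P=np.array([fray(p,.097,T) for p in [(273,220),(361,222),(359,292),(274,290)]]);m=P.mean(0)
x=np.array([.9825,-.1865,0]);y=np.array([.1865,.9825,0])
print("plate",m,"sizes",[np.linalg.norm(P[i]-P[i-1]) for i in range(4)])
print((P-m)@x,(P-m)@y)
for nm,p,z in [("stripL",(112,255),.098),("stripR",(397,258),.098)]:
    q=fray(p,z,T);print(nm,q,(q-m)@x,(q-m)@y)
C=np.array([fray(p,z,T) for p,z in [((434,22),.0995),((525,38),.0995),((524,107),.0995),((434,98),.0995)]])
print("cup",C.mean(0),(C-m)@x,(C-m)@y)
to(m[0],m[1],.33)
E
```

```text
plate [ 0.4661598 -0.0338056  0.097    ] sizes [np.float64(0.0446896586198161), np.float64(0.05164540673291444), np.float64(0.044744806641137454), np.float64(0.0530279864317951)]
[ 0.02293894  0.02177304 -0.02297288 -0.0217391 ] [ 0.02561143 -0.0260231  -0.02630216  0.02671382]
stripL [0.49230245 0.10114755 0.098     ] 0.0005163920145466981 0.13746707210118006
stripR [ 0.45682485 -0.08159289  0.098     ] -0.0002592579917620151 -0.04869197609832828
cup [ 0.56467191 -0.15129088  0.0995    ] [0.14176308 0.14117415 0.0963073  0.09555208] [-0.06721219 -0.12792337 -0.12644264 -0.06664892]
tool shift cm [ 0.06375381 -0.23124404  0.9297986 ]
```

All three views agree on the plate to within 4 mm, at (0.466, -0.034), and the sizes match. I'll descend over it.

>>> apply_moves --pt "0.1 -0.2 3 0 0 0 0" --pt "0.1 -0.2 5 0 0 0 0" --pt "0.1 -0.2 6 0 0 0 0" --pt "0.1 -0.2 6.4 0 0 0 0" --pt "0.1 -0.2 6.5 0 0 0 0" --pt "0.1 -0.2 6.5 0 0 0 0"

```text
time: 2.42
tcp_pos: [0.4669, -0.0337, 0.2751]
eef_rot: [[0.982, -0.187, 0.001], [-0.187, -0.982, -0.0], [0.001, -0.0, -1.0]]
wrist_force: [-0.1, -0.2, 0.3]
finger_gap: 0.0003
```

>>> apply_moves --pt "0 0 0.2 0 0 0 0" --pt "0 0 0.4 0 0 0 0" --pt "0 0 0.5 0 0 0 0" --pt "0 0 0.6 0 0 0 0" --pt "0 0 0.6 0 0 0 0"

```text
time: 2.83
tcp_pos: [0.4669, -0.0333, 0.2685]
eef_rot: [[0.983, -0.186, 0.001], [-0.186, -0.983, -0.0], [0.001, 0.0, -1.0]]
wrist_force: [1.6, 0.3, 1.7]
finger_gap: -0.0
```

>>> apply_moves --pt "0 0 0.1 0 0 0 0" --pt "0 0 0.2 0 0 0 0" --pt "0 0 0.2 0 0 0 0"

```text
time: 3.08
tcp_pos: [0.4669, -0.0333, 0.2662]
eef_rot: [[0.983, -0.186, 0.001], [-0.186, -0.983, -0.0], [0.001, 0.0, -1.0]]
wrist_force: [1.9, -1.4, 3.9]
finger_gap: 0.0001
```

Contact is soft and the force follows the spring, at 3.9 N, so this is the plate. I'll push it a little further.

>>> apply_moves --pt "0 0 0.1 0 0 0 0" --pt "0 0 0.2 0 0 0 0" --pt "0 0 0.2 0 0 0 0" --pt "0 0 0.2 0 0 0 0"

```text
time: 3.42
tcp_pos: [0.4669, -0.0333, 0.2643]
eef_rot: [[0.983, -0.186, 0.0], [-0.186, -0.983, -0.0], [0.0, -0.0, -1.0]]
wrist_force: [2.2, -0.9, 5.0]
finger_gap: -0.0002
```

```bash
python3 -c "
from h import *;import cv2
st();c=r.calibration('wrist');np.save('wc2.npy',c['pose'])
cv2.imwrite('pics/w2.png',cv2.convertScaleAbs(r.capture('wrist')[:,:,::-1].copy(),alpha=1.5));st()"
```

```text
3.4167 [ 0.4669 -0.0333  0.2643] F [ 2.2346 -0.8509  4.9673] -0.0002486804140783409 0.1734 yaw -10.726675690987097
3.4667 [ 0.4669 -0.0333  0.2643] F [ 3.3807 -0.5723  4.314 ] 0.00021726247944630608 0.1734 yaw -10.726490924895591
```

View pics/w2.png

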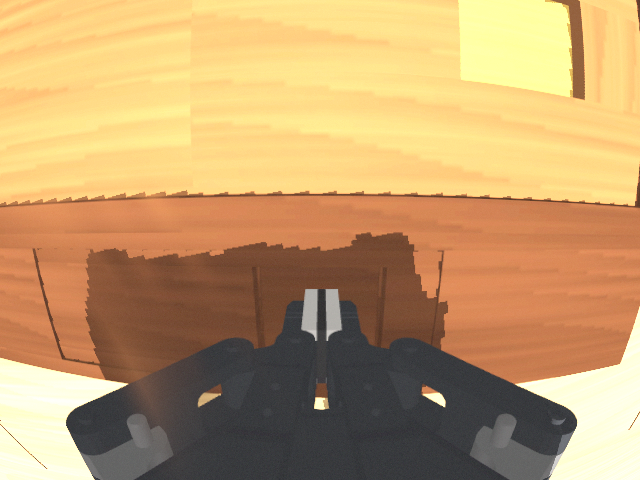

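The wrist picture shows the fingers on the plate between seams at x≈257 and x≈383, with the door's edge at about x=190. The brass starts at (460,80).

```bash
python3 - <<'E'
from h import *
y=np.array([.1865,.9825,0])
for n,T,e,c in [("before",np.load('wc.npy'),(257,70),(434,98)),("now",np.load('wc2.npy'),(190,130),(460,80))]:
    print(n,fray(e,.0995,T)@y,fray(c,.0995,T)@y,fray(c,.0995,T))
E
```

```text
before 0.08685334006811725 -0.01292411794702479 [ 0.54760248 -0.11710125  0.0995    ]
now 0.1020587455905507 0.0020455049344612203 [ 0.55102797 -0.10251523  0.0995    ]
```

The door has sprung about 15 mm. I'll lift clear and move over the cup.

>>> apply_moves --pt "0 0 -1 0 0 0 0" --pt "0 0 -3 0 0 0 0" --pt "0 0 -5 0 0 0 0" --pt "3 3 -6 0 0 0 0" --pt "6 6 -6 0 0 0 0" --pt "9 9 -6 0 0 0 0" --pt "11.8 8.2 -6 0 0 0 0" --pt "11.8 8.2 -6 0 0 0 0" --pt "11.8 8.2 -6 0 0 0 0"

```text
time: 4.22
tcp_pos: [0.5681, -0.1362, 0.3234]
eef_rot: [[0.982, -0.187, -0.003], [-0.187, -0.982, 0.001], [-0.003, -0.0, -1.0]]
wrist_force: [0.5, 0.2, -0.2]
finger_gap: 0.0003
```

```bash
python3 -c "
from h import *;import cv2
st();to(.5676,-.1361,.2665)
c=r.calibration('wrist');np.save('wc3.npy',c['pose'])
cv2.imwrite('pics/w3.png',cv2.convertScaleAbs(r.capture('wrist')[:,:,::-1].copy(),alpha=1.5))
cv2.imwrite('pics/t3.png',cv2.convertScaleAbs(cv2.resize(r.capture('top')[170:340,210:455,::-1].copy(),None,fx=3.2,fy=3.2),alpha=1.6))"
```

```text
4.2167 [ 0.5681 -0.1362  0.3234] F [ 0.4607  0.2245 -0.2199] 0.0002646544347641244 0.1734 yaw -10.753457158959876
tool shift cm [-0.0359  0.0022  5.6895]
```

View pics/w3.png

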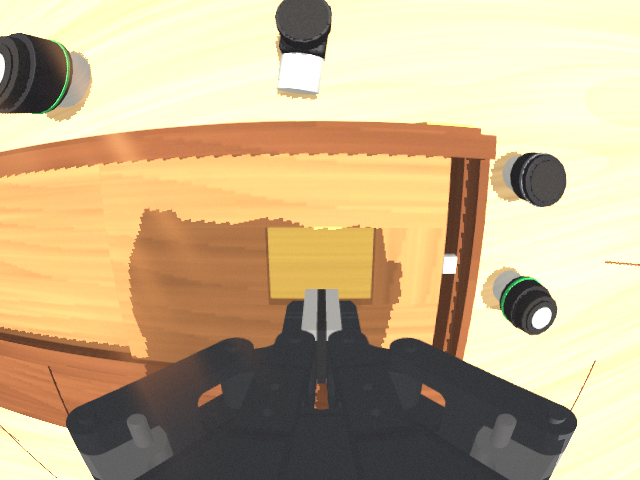

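View pics/t3.png

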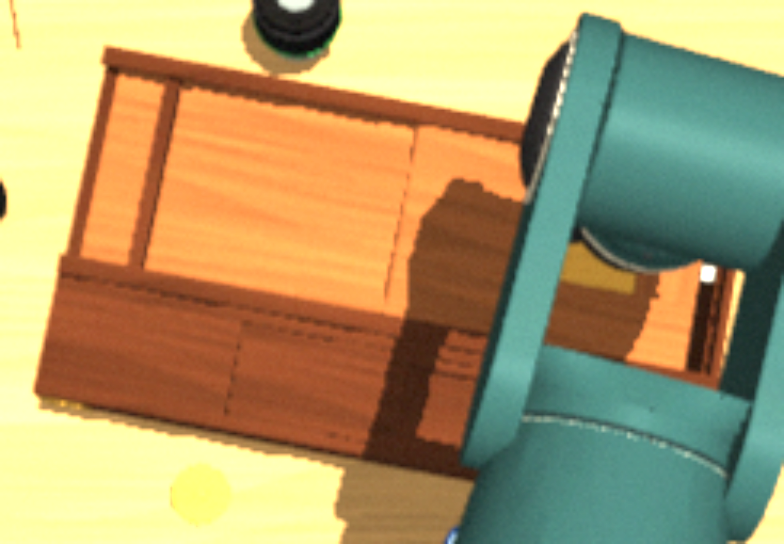

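In w3 the door is ajar, with a gap at x≈450-465, and the cup is under the fingers with corners at about (267,227), (373,228), (372,302) and (267,301).

```bash
python3 - <<'E'
from h import *
T=np.load('wc3.npy')
x=np.array([.9825,-.1865,0]);y=np.array([.1865,.9825,0])
P=np.array([fray(p,.0985,T) for p in [(267,227),(374,228),(372,304),(266,304)]]);m=P.mean(0)
print(m,(P-m)@x,(P-m)@y);to(m[0],m[1],.2665)
E
```

```text
[ 0.56800844 -0.13618172  0.0985    ] [ 0.02322946  0.02270006 -0.02291424 -0.02301528] [ 0.02856664 -0.0294821  -0.03044684  0.0313623 ]
tool shift cm [0.11461227 0.05347153 5.75694742]
```

>>> apply_moves --pt "0 0 3 0 0 0 0" --pt "0 0 4.5 0 0 0 0" --pt "0 0 5.2 0 0 0 0" --pt "0 0 5.6 0 0 0 0" --pt "0 0 5.6 0 0 0 0" --pt "0 0 5.6 0 0 0 0"

```text
time: 4.82
tcp_pos: [0.5674, -0.1357, 0.2694]
eef_rot: [[0.983, -0.186, 0.001], [-0.186, -0.983, -0.0], [0.001, 0.0, -1.0]]
wrist_force: [-0.1, 0.6, -0.0]
finger_gap: 0.0001
```

>>> apply_moves --pt "0 0 0.2 0 0 0 0" --pt "0 -0.5 0.25 0 0 0 0" --pt "0 -1 0.25 0 0 0 0" --pt "0 -1.5 0.25 0 0 0 0" --pt "0 -2 0.25 0 0 0 0" --pt "0 -2.5 0.25 0 0 0 0" --pt "0 -3 0.25 0 0 0 0" --pt "0 -3.5 0.25 0 0 0 0" --pt "0 -4 0.25 0 0 0 0"

```text
time: 5.57
tcp_pos: [0.575, -0.096, 0.2658]
eef_rot: [[0.983, -0.186, 0.0], [-0.186, -0.983, -0.0], [0.0, 0.0, -1.0]]
wrist_force: [0.2, -1.2, 0.7]
finger_gap: 0.0002
```

>>> apply_moves --pt "0 -0.7 0 0 0 0 0" --pt "0 -1.5 0 0 0 0 0" --pt "0 -2.3 0 0 0 0 0" --pt "0 -3.1 0 0 0 0 0" --pt "0 -3.9 0 0 0 0 0" --pt "0 -4.7 0 0 0 0 0" --pt "0 -5.5 0 0 0 0 0" --pt "0 -6.3 0 0 0 0 0" --pt "0 -7.1 0 0 0 0 0" --pt "0 -7.8 0 0 0 0 0" --pt "0 -8.4 0 0 0 0 0" --pt "0 -9 0 0 0 0 0"

```text
time: 6.57
tcp_pos: [0.5918, -0.0074, 0.2657]
eef_rot: [[0.983, -0.186, -0.0], [-0.186, -0.983, 0.0], [-0.0, 0.0, -1.0]]
wrist_force: [0.5, -2.2, 1.5]
finger_gap: -0.0
```

>>> apply_moves --pt "0 -0.5 0 0 0 0 0" --pt "0 -1 0 0 0 0 0" --pt "0 -1.5 0 0 0 0 0" --pt "0 -2 0 0 0 0 0" --pt "0 -2.5 0 0 0 0 0" --pt "0 -3 0 0 0 0 0" --pt "0 -3.4 0 0 0 0 0" --pt "0 -3.4 0 0 0 0 0"

```text
time: 7.23
tcp_pos: [0.598, 0.0261, 0.2655]
eef_rot: [[0.983, -0.186, -0.0], [-0.186, -0.983, 0.0], [-0.0, -0.0, -1.0]]
wrist_force: [0.3, 0.4, -0.4]
finger_gap: -0.0002
```

```bash
python3 -c "
from h import *;import cv2
st()
c=r.calibration('wrist');np.save('wc4.npy',c['pose'])
cv2.imwrite('pics/w4.png',cv2.convertScaleAbs(r.capture('wrist')[:,:,::-1].copy(),alpha=1.5))"
```

```text
7.2333 [0.598  0.0261 0.2655] F [ 0.2901  0.3655 -0.3585] -0.0001572484912496229 0.1734 yaw -10.695225631408482
```

View pics/w4.png

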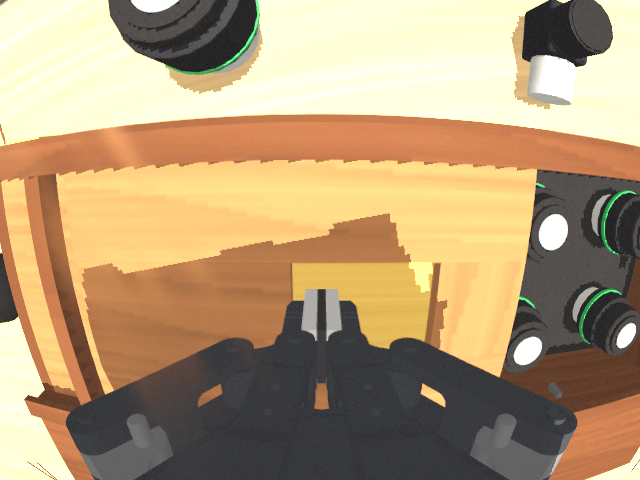

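The wrist view shows the door's leading edge at about (57-90, 200-380), near the end bar, and the case interior open on the right. I'll keep pushing gently until the stop shows up as a rise in force.

>>> apply_moves --pt "0 -0.2 0 0 0 0 0" --pt "0 -0.4 0 0 0 0 0" --pt "0 -0.6 0 0 0 0 0" --pt "0 -0.8 0 0 0 0 0" --pt "0 -0.8 0 0 0 0 0"

```text
time: 7.7
tcp_pos: [0.5995, 0.0335, 0.2657]
eef_rot: [[0.983, -0.186, -0.0], [-0.186, -0.983, 0.0], [-0.0, -0.0, -1.0]]
wrist_force: [-0.4, -0.6, 0.3]
finger_gap: -0.0002
```

>>> apply_moves --pt "0 -0.2 0 0 0 0 0" --pt "0 -0.4 0 0 0 0 0" --pt "0 -0.5 0 0 0 0 0" --pt "0 -0.6 0 0 0 0 0"

```text
time: 8.03
tcp_pos: [0.6007, 0.039, 0.2663]
eef_rot: [[0.983, -0.186, 0.001], [-0.186, -0.983, -0.0], [0.001, 0.0, -1.0]]
wrist_force: [-0.8, -4.3, 5.7]
finger_gap: 0.0001
```

```bash
python3 - <<'E'
from h import *
st()
y=np.array([.1865,.9825,0])
# cup +y wall in w4 at (292,275) vs closed value
print(fray((292,275),.0985,np.load('wc4.npy'))@y, "closed -0.0126; now-TCP y", r.get_obs()["tcp_pos"]@y)
E
```

```text
8.0333 [0.6007 0.039  0.2663] F [-0.7664 -4.3087  5.7009] 0.00014754028973743515 0.1734 yaw -10.730181064208915
0.14774891623277683 closed -0.0126; now-TCP y 0.15039742661720779
```

>>> apply_moves --pt "0 -0.1 0 0 0 0 0" --pt "0 -0.2 0 0 0 0 0" --pt "0 -0.2 0 0 0 0 0"

```text
time: 8.28
tcp_pos: [0.601, 0.0402, 0.2663]
eef_rot: [[0.982, -0.186, 0.0], [-0.186, -0.982, -0.003], [0.001, 0.003, -1.0]]
wrist_force: [-3.3, -11.9, 7.3]
finger_gap: -0.0002
```

The force is up to 12 N, so the door is at its stop. I'll back off the wall, lift out and move aside.

>>> apply_moves --pt "0 0.3 0 0 0 0 0" --pt "0 1.2 0 0 0 0 0" --pt "0 1.2 0 0 0 0 0" --pt "0 1.2 -1 0 0 0 0" --pt "0 1.2 -4 0 0 0 0" --pt "0 1.2 -8 0 0 0 0" --pt "0 5 -10 0 0 0 0" --pt "-2 9 -12 0 0 0 0" --pt "-4 13 -12 0 0 0 0" --pt "-6 17 -12 0 0 0 0" --pt "-8 21 -12 0 0 0 0" --pt "-10 25 -12 0 0 0 0"

```text
time: 9.28
tcp_pos: [0.4668, -0.1709, 0.3865]
eef_rot: [[0.983, -0.185, 0.001], [-0.185, -0.983, -0.0], [0.001, -0.0, -1.0]]
wrist_force: [0.4, -0.8, -0.4]
finger_gap: -0.0001
```

>>> apply_moves --pt "-3 4 0 0 0 0 0" --pt "-6 8 0 0 0 0 0" --pt "-8 12 0 0 0 0 0" --pt "-10 16 0 0 0 0 0" --pt "-12 20 0 0 0 0 0" --pt "-14 24 0 0 0 0 0" --pt "-14 24 0 0 0 0 0" --pt "-14 24 0 0 0 0 0"

```text
time: 9.95
tcp_pos: [0.2834, -0.3826, 0.3861]
eef_rot: [[0.982, -0.19, -0.001], [-0.19, -0.982, -0.001], [-0.0, 0.001, -1.0]]
wrist_force: [0.4, 0.8, -0.2]
finger_gap: 0.0001
```

```bash
python3 -c "
from h import *;import cv2
st()
a=r.capture('top')[:,:,::-1].copy();cv2.imwrite('pics/t5.png',a)
cv2.imwrite('pics/t5z.png',cv2.convertScaleAbs(cv2.resize(a[180:340,210:455],None,fx=3.2,fy=3.2,interpolation=cv2.INTER_CUBIC),alpha=1.8))
a=r.capture('side')[:,:,::-1].copy();cv2.imwrite('pics/s5.png',a)
cv2.imwrite('pics/s5z.png',cv2.convertScaleAbs(cv2.resize(a[160:410,200:470],None,fx=2.4,fy=2.4,interpolation=cv2.INTER_CUBIC),alpha=1.8))
"
```

```text
9.95 [ 0.2834 -0.3826  0.3861] F [ 0.4304  0.8137 -0.1949] 6.715287109453152e-05 0.1734 yaw -10.95080906843319
```

View pics/t5z.png

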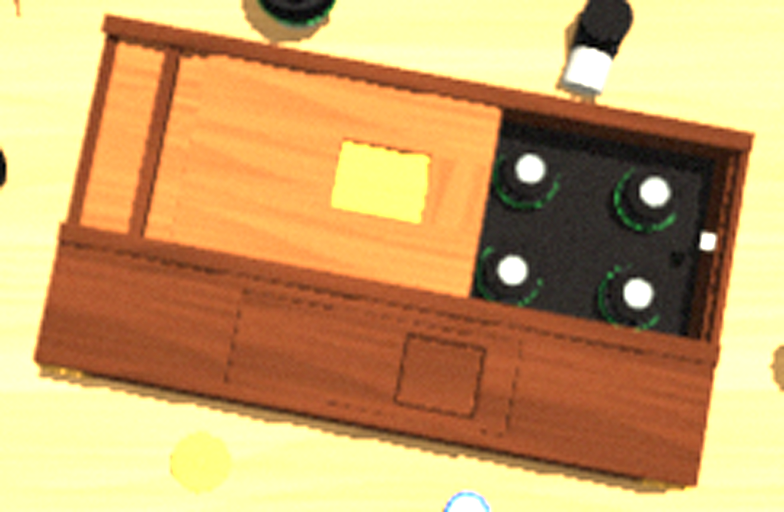

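View pics/s5z.png

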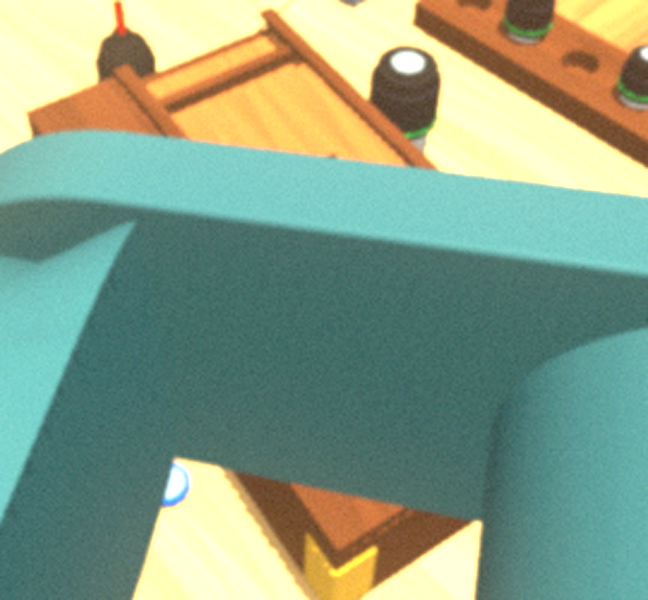

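View pics/t5.png

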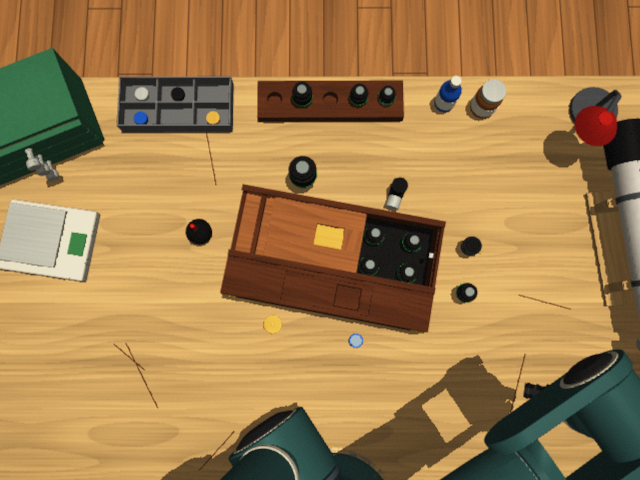

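The top view shows the door covering the left bay, the cup at about (329,237), the plate unchanged at (348,297) and the bystanders where they were. I'll measure the door's travel from the brass centroid.

```bash
python3 - <<'E'
from h import *;import cv2
out=[];L=[]
for f in ["top0","t5"]:
    a=cv2.imread(f"pics/{f}.png");h=cv2.cvtColor(a,cv2.COLOR_BGR2HSV)
    m=cv2.inRange(h,(18,140,140),(35,255,255));n,l,s,c=cv2.connectedComponentsWithStats(m)
    for i in range(1,n):
        if 300<s[i,4]<1200 and 300<c[i][0]<430 and 220<c[i][1]<270: print(f,s[i],c[i]);out.append(ray("top",c[i],.0905))
print(out, np.linalg.norm(out[1]-out[0]))
y=np.array([.1865,.9825,0])
a,b=cv2.imread("pics/top0.png").astype(int),cv2.imread("pics/t5.png").astype(int)
d=(abs(a-b).max(2)>60);d[400:]=0;d[:,500:]=0
v,u=np.nonzero(d);print(u.min(),u.max(),v.min(),v.max(), d[265:400,:340].sum())
tz=lambda u,v:(u/3.2+210-.34,v/3.2+180-.34)
# door trailing edge line: before/after leading edges
print((ray("top",tz(485,205),.0995)-ray("top",tz(745,245),.107))@y)
E
```

```text
top0 [388 238  30  25 579] [402.33678756 249.93091537]
t5 [314 224  30  25 574] [328.65156794 236.29616725]
[array([ 0.56542271, -0.15339082,  0.0905    ]), array([0.59509777, 0.00339256, 0.0905    ])] 0.15956702787805682
276 499 197 399 43
0.17173222399447996
```

The brass centroid moved only about 160 mm and a gap shows at the end bar, although the force had marked the stop. The fingertips showed 7 N upward, so they were probably on the cup floor and dragged the door back about 10 mm as I backed off. I'll go in again with a shallower tip, push to the stop and lift straight out.

```bash
python3 -c "
from h import *
st();to(.595,.002,.32)"
```

```text
10.05 [ 0.2855 -0.3802  0.386 ] F [ 0.0397 -0.2473  0.7111] 5.591788207537563e-05 0.1734 yaw -10.855596915125211
tool shift cm [ 23.1946 -43.3649   6.6184]
```

>>> apply_moves --pt "2 -3.6 0 0 0 0 0" --pt "4 -7.2 0 0 0 0 0" --pt "6 -10.8 0 0 0 0 0" --pt "8 -14.4 0 0 0 0 0" --pt "10 -18 0 0 0 0 0" --pt "12 -21.6 0 0 0 0 0" --pt "14 -25.2 0 0 0 0 0" --pt "16 -28.8 0 0 0 0 0" --pt "18 -32.4 0 0 0 0 0" --pt "20 -36 0 0 0 0 0" --pt "21.6 -39.6 2 0 0 0 0" --pt "23.2 -43.3 4 0 0 0 0"

```text
time: 11.05
tcp_pos: [0.5925, 0.0019, 0.3491]
eef_rot: [[0.983, -0.184, 0.002], [-0.184, -0.983, 0.0], [0.002, -0.001, -1.0]]
wrist_force: [-0.1, -0.7, 0.1]
finger_gap: 0.0003
```

>>> apply_moves --pt "0 0 2.5 0 0 0 0" --pt "0 0 2.5 0 0 0 0" --pt "0 0 2.5 0 0 0 0"

```text
time: 11.3
tcp_pos: [0.5914, -0.0006, 0.3227]
eef_rot: [[0.983, -0.184, -0.003], [-0.184, -0.983, 0.0], [-0.002, 0.0, -1.0]]
wrist_force: [-0.4, -0.2, 1.1]
finger_gap: 0.0
```

```bash
python3 -c "
from h import *;import cv2
st();to(.595,.004,.269)
c=r.calibration('wrist');np.save('wc6.npy',c['pose'])
cv2.imwrite('pics/w6.png',cv2.convertScaleAbs(r.capture('wrist')[:,:,::-1].copy(),alpha=1.5))"
```

```text
11.3 [ 0.5914 -0.0006  0.3227] F [-0.3706 -0.1723  1.0789] 1.6389783025033988e-05 0.1734 yaw -10.613015643148122
tool shift cm [ 0.2875 -0.5183  5.3725]
```

View pics/w6.png

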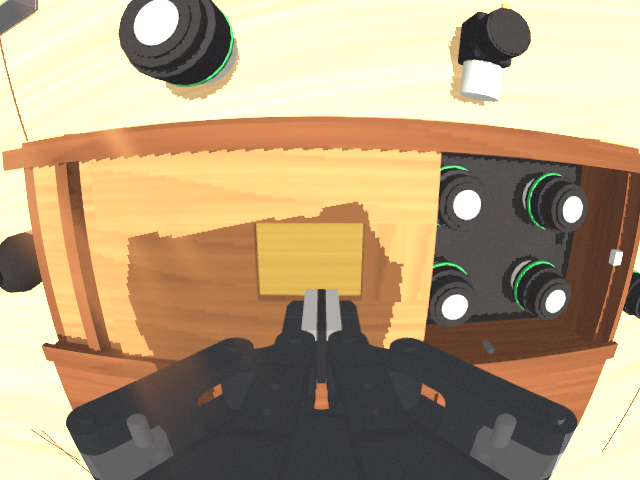

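The wrist view shows the cup at about (257-363, 223-297) and the door's leading edge close to the end bar at x≈82-105.

```bash
python3 - <<'E'
from h import *
T=np.load('wc6.npy')
x=np.array([.9825,-.1865,0]);y=np.array([.1865,.9825,0])
P=np.array([fray(p,.0985,T) for p in [(256,222),(364,224),(362,298),(258,299)]]);m=P.mean(0)
print(m,(P-m)@x,(P-m)@y);print("door",(m-np.array([.5647,-.1513,0]))@y,(m-np.array([.56801,-.13618,0]))@y+.0155);to(m[0],m[1],.269)
# end bar / door leading edge gap
print([fray(p,.0995,T)@y for p in [(80,170),(100,300),(82,180),(65,170)]])
E
```

```text
[0.59551739 0.00407596 0.0985    ] [ 0.02286923  0.02186664 -0.02185352 -0.02288235] [ 0.02896236 -0.02930951 -0.0298791   0.03022625]
door 0.15840432410321023 0.15843160910321025
tool shift cm [ 0.29937609 -0.60524861  5.53584737]
[np.float64(0.2537626679982754), np.float64(0.2536958855744643), np.float64(0.2528768305029796), np.float64(0.26614734751150326)]
```

Both cameras put the door at about 159 mm, so it does need another push.

>>> apply_moves --pt "0.3 -0.5 2.5 0 0 0 0" --pt "0.3 -0.5 4 0 0 0 0" --pt "0.3 -0.5 5 0 0 0 0" --pt "0.3 -0.5 5.3 0 0 0 0" --pt "0.3 -0.5 5.3 0 0 0 0" --pt "0.3 -0.5 5.3 0 0 0 0"

```text
time: 11.85
tcp_pos: [0.5957, 0.0022, 0.2719]
eef_rot: [[0.982, -0.187, 0.002], [-0.187, -0.982, -0.0], [0.002, -0.0, -1.0]]
wrist_force: [-0.1, 0.0, 0.1]
finger_gap: 0.0003
```

>>> apply_moves --pt "0 0 0.2 0 0 0 0" --pt "0 0 0.2 0 0 0 0" --pt "0 0 0.2 0 0 0 0" --pt "0 0 0.2 0 0 0 0"

```text
time: 12.18
tcp_pos: [0.5956, 0.0025, 0.2686]
eef_rot: [[0.983, -0.186, 0.0], [-0.186, -0.983, -0.0], [0.0, -0.0, -1.0]]
wrist_force: [-0.2, 0.6, -0.2]
finger_gap: -0.0002
```

Tip height is 0.0952, which is 4 mm into the cup. Now I'll push to the stop.

>>> apply_moves --pt "0 -0.6 0 0 0 0 0" --pt "0 -1.2 0 0 0 0 0" --pt "0 -1.7 0 0 0 0 0" --pt "0 -2.1 0 0 0 0 0" --pt "0 -2.4 0 0 0 0 0" --pt "0 -2.6 0 0 0 0 0" --pt "0 -2.7 0 0 0 0 0" --pt "0 -2.7 0 0 0 0 0" --pt "0 -2.7 0 0 0 0 0"

```text
time: 12.93
tcp_pos: [0.6006, 0.029, 0.2683]
eef_rot: [[0.983, -0.186, -0.0], [-0.186, -0.983, 0.0], [-0.0, -0.0, -1.0]]
wrist_force: [0.1, 0.1, -0.0]
finger_gap: -0.0003
```

>>> apply_moves --pt "0 -0.2 0 0 0 0 0" --pt "0 -0.4 0 0 0 0 0" --pt "0 -0.6 0 0 0 0 0" --pt "0 -0.7 0 0 0 0 0" --pt "0 -0.7 0 0 0 0 0"

```text
time: 13.35
tcp_pos: [0.602, 0.0361, 0.2683]
eef_rot: [[0.983, -0.186, 0.0], [-0.186, -0.983, 0.0], [0.0, -0.0, -1.0]]
wrist_force: [0.7, 0.2, -0.5]
finger_gap: -0.0001
```

```bash
python3 -c "
from h import *;import cv2
st()
c=r.calibration('wrist');np.save('wc7.npy',c['pose'])
cv2.imwrite('pics/w7.png',cv2.convertScaleAbs(r.capture('wrist')[:,:,::-1].copy(),alpha=1.5))"
```

```text
13.35 [0.602  0.0361 0.2683] F [ 0.6517  0.2372 -0.5042] -8.973610844734985e-05 0.1734 yaw -10.713568432481686
```

View pics/w7.png

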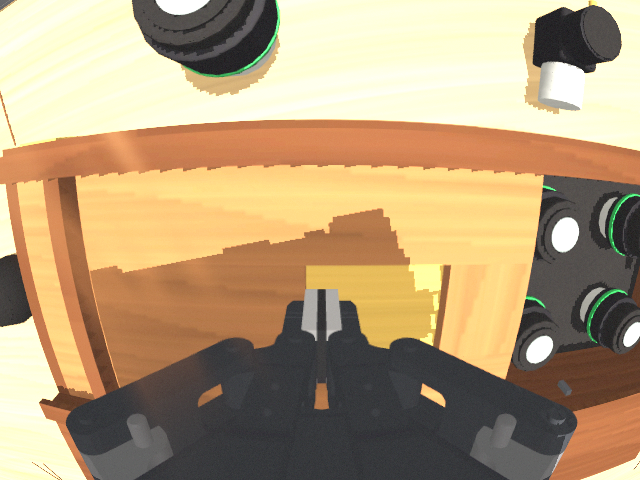

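```bash
python3 - <<'E'
from h import *
T=np.load('wc7.npy');y=np.array([.1865,.9825,0])
w=fray((306,275),.0985,T)@y;print("wall",w,"door",w+.0126, "tcp",np.array([.602,.0361,0])@y)
print("right wall",fray((444,300),.0985,T)@y, "trail edge",fray((543,200),.0995,T)@y,"lead",fray((80,200),.0995,T)@y)
E
```

```text
wall 0.1529422740761453 door 0.1655422740761453 tcp 0.14774125
right wall 0.0941265179257354 trail edge 0.05218288274038102 lead 0.2526321929977251
```

>>> apply_moves --pt "0 -0.1 0 0 0 0 0" --pt "0 -0.2 0 0 0 0 0" --pt "0 -0.3 0 0 0 0 0" --pt "0 -0.4 0 0 0 0 0" --pt "0 -0.4 0 0 0 0 0"

```text
time: 13.82
tcp_pos: [0.6026, 0.0396, 0.2683]
eef_rot: [[0.983, -0.186, -0.0], [-0.186, -0.983, -0.001], [-0.0, 0.001, -1.0]]
wrist_force: [-2.2, -6.6, 0.0]
finger_gap: -0.0003
```

The force shows the stop again at the same place, with no upward force this time. I'll measure here, then ease off 1-2 mm and lift straight up.

```bash
python3 -c "
from h import *;import cv2
st()
c=r.calibration('wrist');np.save('wc8.npy',c['pose'])
cv2.imwrite('pics/w8.png',cv2.convertScaleAbs(r.capture('wrist')[:,:,::-1].copy(),alpha=1.5))"
```

```text
13.8167 [0.6026 0.0396 0.2683] F [-2.1522 -6.5626  0.0288] -0.0003314550772177844 0.1734 yaw -10.729949742397347
```

>>> apply_moves --pt "0 0.15 0 0 0 0 0" --pt "0 0.25 0 0 0 0 0" --pt "0 0.25 -0.1 0 0 0 0" --pt "0 0.25 -0.4 0 0 0 0" --pt "0 0.25 -1 0 0 0 0" --pt "0 0.25 -3 0 0 0 0" --pt "0 0.25 -5.5 0 0 0 0" --pt "0 0.25 -5.5 0 0 0 0" --pt "0 0.25 -5.5 0 0 0 0"

```text
time: 14.62
tcp_pos: [0.6024, 0.0375, 0.3254]
eef_rot: [[0.983, -0.186, 0.003], [-0.186, -0.983, 0.0], [0.003, -0.001, -1.0]]
wrist_force: [0.6, -0.3, -0.4]
finger_gap: -0.0001
```

```bash
python3 -c "
from h import *;import cv2
st()
c=r.calibration('wrist');np.save('wc9.npy',c['pose'])
cv2.imwrite('pics/w9.png',cv2.convertScaleAbs(r.capture('wrist')[:,:,::-1].copy(),alpha=1.5))"
```

```text
14.6167 [0.6024 0.0375 0.3254] F [ 0.5835 -0.3277 -0.3875] -0.00010722037575534255 0.1734 yaw -10.719424376705284
```

View pics/w8.png

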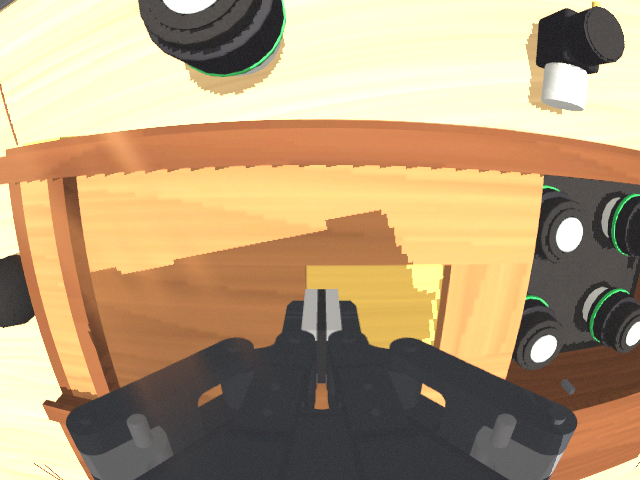

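View pics/w9.png

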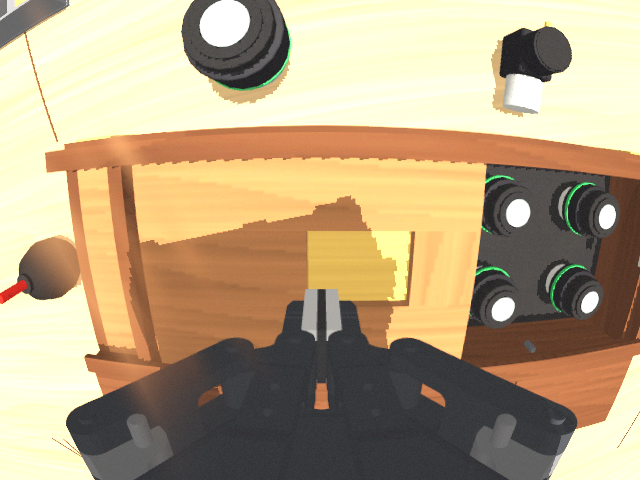

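```bash
python3 - <<'E'
from h import *
y=np.array([.1865,.9825,0])
for n,w,rw,z0 in [("wc8",(306,275),(445,300),0),("wc9",(307,260),(411,260),0)]:
    T=np.load(n+'.npy');a=fray(w,.0985,T)@y;b=fray(rw,.0985,T)@y;print(n,a,b,"door",a+.0126,(a+b)/2+.0126+.030)
T=np.load('wc9.npy');
P=np.array([fray(p,.0985,T) for p in [(307,231),(412,232),(409,305),(307,300)]]);m=P.mean(0);print(m,(m-np.array([.5647,-.1513,0]))@y,(m-np.array([.56801,-.13618,0]))@y+.0155)
print("trail edge",fray((486,180),.0995,T)@y,"w6 trail",fray((441,170),.0995,np.load('wc6.npy'))@y)
E
```

```text
wc8 0.15613277601888148 0.09682934342169416 door 0.16873277601888148 0.16908105972028784
wc9 0.1563236469683111 0.09721542336307218 door 0.1689236469683111 0.16936953516569164
[0.59800394 0.01538656 0.0985    ] 0.1699807329998737 0.1700080179998737
trail edge 0.055695847205562116 w6 trail 0.04479928971007424
```

After lifting out the door reads 169-170 mm, so it's fully open and stayed there. I'll retreat and do a last check.

>>> apply_moves --pt "0 0 -3 0 0 0 0" --pt "0 2 -6 0 0 0 0" --pt "-2 5 -7 0 0 0 0" --pt "-4 9 -7 0 0 0 0" --pt "-6 13 -7 0 0 0 0" --pt "-8 17 -7 0 0 0 0" --pt "-10 21 -7 0 0 0 0" --pt "-12 25 -7 0 0 0 0" --pt "-14 28 -7 0 0 0 0" --pt "-16 31 -7 0 0 0 0" --pt "-18 34 -7 0 0 0 0" --pt "-20 37 -7 0 0 0 0"

```text
time: 15.67
tcp_pos: [0.3349, -0.29, 0.3925]
eef_rot: [[0.982, -0.186, -0.001], [-0.186, -0.982, 0.001], [-0.001, -0.0, -1.0]]
wrist_force: [0.2, 0.2, 0.2]
finger_gap: -0.0002
```

>>> apply_moves --pt "-2 3 0 0 0 0 0" --pt "-4 6 0 0 0 0 0" --pt "-5 8 0 0 0 0 0" --pt "-5 8 0 0 0 0 0" --pt "-5 8 0 0 0 0 0" --pt "-5 8 0 0 0 0 0" --pt "-5 8 0 0 0 0 0"

```text
time: 16.25
tcp_pos: [0.2734, -0.3576, 0.3929]
eef_rot: [[0.983, -0.185, -0.0], [-0.185, -0.983, 0.001], [-0.0, -0.001, -1.0]]
wrist_force: [0.5, -0.4, 0.7]
finger_gap: -0.0
```

```bash
python3 - <<'E'
from h import *;import cv2
st()
a=r.capture('top')[:,:,::-1].copy();cv2.imwrite('pics/t10.png',a)
cv2.imwrite('pics/t10z.png',cv2.convertScaleAbs(cv2.resize(a[150:340,180:490],None,fx=2.5,fy=2.5,interpolation=cv2.INTER_CUBIC),alpha=1.8))
out=[]
for f in ["top0","t10"]:
    h=cv2.cvtColor(cv2.imread(f"pics/{f}.png"),cv2.COLOR_BGR2HSV)
    m=cv2.inRange(h,(18,140,140),(35,255,255));n,l,s,c=cv2.connectedComponentsWithStats(m)
    out+=[ray("top",c[i],.0905) for i in range(1,n) if 300<s[i,4]<1200 and 300<c[i][0]<430 and 220<c[i][1]<270]
print(out,np.linalg.norm(out[1]-out[0]))
d=abs(cv2.imread("pics/top0.png").astype(int)-a).max(2)
for nm,(u,v) in dict(wide=(302,171),diag=(397,195),blower=(199,231),cap=(273,324),filt=(356,340),e1=(471,246),e2=(467,292),plate=(348,297)).items(): print(nm,(d[v-14:v+14,u-14:u+14]>40).sum())
E
```

```text
16.25 [ 0.2734 -0.3576  0.3929] F [ 0.4987 -0.3743  0.707 ] -4.752414718916025e-05 0.1734 yaw -10.664839272919412
[array([ 0.5654, -0.1534,  0.0905]), array([0.5972, 0.0142, 0.0905])] 0.17059669636814875
wide 0
diag 0
blower 0
cap 0
filt 0
e1 0
e2 0
plate 0
```

View pics/t10z.png

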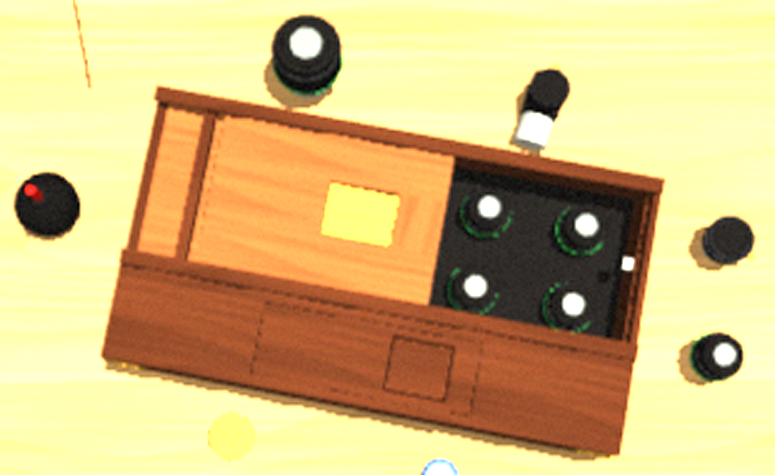

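The top view shows the bay open, the cup at about (360,214) in the zoom, the plate looking as it did at the start, and every bystander in place. I'm handing the job in.

```bash
python3 -c "
from h import *
print(r.finish_job())"
```

```text
the job is handed in; nothing more can be done
None
```

The case is open: I pressed the plate until the door sprang about 15 mm ajar, then pushed the door along by its finger cup to the stop. I handed the job in at about 16.3 s of the 54 s allowed.

- **Finding the plate:** I found it by eye from its seam rather than by feeling along the strip. Touch then confirmed it, with a soft, spring-like push rising to 5 N.
- **Second push:** The first push reached 12 N at the stop, but both cameras then read the door at about 160 mm. My fingertips had probably rubbed the cup floor and dragged it back. I pushed again with a shallower tip, met the stop at the same place (about 7 N), eased off 2 mm and lifted straight out.
- **Last checks:** The wrist camera put the door at 169–170 mm and the top camera at 170.6 mm, against 170 mm fully open. The plate area and all seven bystanders look the same as in the first top picture. The arm was about 0.2 m above the bench, touching nothing, with the force reading near zero.
- **Not checked directly:** I judged the plate's spring-back only from that unchanged picture; I did not measure its depth.

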